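Start a coach screw in the wheel-hook rail

ROBOT

A 6-joint arm with a two-finger parallel gripper is mounted at the origin on the work surface. World frame = base frame: x ahead of the robot, y to its left, z up, the work surface at z = 0. Lengths are in mm, angles in rad, forces in N, time in s.
With the tool pointing down it reaches from about 350 to 725 mm from the base axis. Payload 4.3 kg.
Tool frame: the origin (TCP) lies midway between the tips of the shut fingers; the grasp point (between the pads) lies 19 mm behind it (robot.grip_depth is the distance from the TCP to the grasp point, in mm); z points along the fingers, y is the direction in which the jaws open and shut (so a half turn about z gives the same grasp; the last joint's range is limited). The gripper opens to 85 mm and grips with 20 to 120 N. Pads are 22 mm wide; open, the fingers measure 114 mm over their backs; the gripper's body (76 mm by 85 mm) begins 54 mm behind the grasp point. The pads swing forward as they close: fully open they stand 13 mm farther back than shut.
Start: joints at [1.077, 0.377, 0.081, 1.274, 0, 1.46], TCP at [215.317, 533.203, 231.329] pointing down, gripper open.
Joint ranges: [-2.72, 2.72], [-0.84, 1.66], [-1.02, 1.22], [-1.77, 2.12], [-1.37, 1.28], [-3.14, 3.14]. Speed limits (rad/s): [2.57, 2.57, 3.14, 3.14, 3.14, 3.14].

INTERFACE

Orientations are given as a 3x3 rotation matrix whose columns are the frame's x, y, z axes.
In Python, from rig import robot, viewer gives the robot as it stands.
- The arm moves only by the tool carry_out, never from a script. Its argument "increments" is text: rows parted by semicolons, each of 6 numbers parted by spaces: the shift along the tool's x, y, z in mm, then the turn, a rotation vector about the tool's x, y, z in degrees. A call has 1 to 20 rows; each row is the pose to reach, as a shift and turn from the pose measured when the call began, along the tool's axes at that moment; what a row does not reach only later rows make up. A row lasts 1/10 s, in which the tool goes at most 50 mm and 8.59 degrees, less where a joint would pass 70% of its speed; a pose out of reach is approached as far as the arm can. A call with a gripper value outside its range is refused whole. "gripper" is the finger opening in mm, from 0 to 85.4, set as the call begins (left out, the last holds). The fingers move at their own pace and stop on an object; "force" is the grip in N (left out, the last holds). Time passes only in rows, so rows that repeat a pose let the fingers close. It gives the time, the measured TCP pose, the force and the opening at its end, in the units of the state.
- robot.get_state(): the state, without advancing time (a new reading comes with each control period).
- viewer.read_camera(name): name is "scene" or "side" or "wrist"; returns a dict with "img" (420x560x3 uint8, blue, green, red), "depth" (420x560 float32, mm along the optical axis (not along the pixel's ray), 0 where there is no reading), "camera_matrix" (3x3 intrinsics, pixels), "rvec" (rotation vector, rad) and "tvec" (3), from world to camera coordinates, as OpenCV has them; the wrist camera has in their place "hand_eye" (4x4, takes a point from camera to tool coordinates, whose origin is the TCP and whose axes are the flange's). Camera axes: x right, y down, z forward; pixel columns grow to the right and rows downward; lengths in mm; the calibration is good to about 2 mm. A picture is of the moment at which its call begins: read the wrist's pose just before it.
- robot.sign_off(): hands the job in, once; it reports no verdict.
The state is a dict: "time": time; "joint_positions": joint angles; "dq": joint speeds; "effort": joint torques, N m; "eef_pos": TCP position; "eef_rot": TCP orientation; "contact_force": force on the tool from outside, world axes, zero at the start; "torque": the same for the moment, N m; "grip_width": finger opening in mm.
Only numpy, scipy, OpenCV 4.12 (cv2) and the standard library are available. Lean on these libraries where they do the work, as an engineer would, in place of code of your own. Each camera call takes 0.05 s, during which the arm holds its last target.

TASK

Take the square-headed coach screw out of the black holder block, stand it in the open pilot hole of the wooden wheel-hook rail, then push it down firmly while turning it clockwise (seen from above), in as many strokes as you need, until its thread has bitten and the underside of its collar is no more than 13 mm above the steel plate. Never press on the rail with more than 30 N or the wood splits; leave the screw standing upright in the hole, let go of it, and leave the bottle, tin and spanner where they are.

Things in the scene. Friction and masses are not known exactly. Their poses are not given: they have to be found in the camera images.
- screw_head (a point): Centre of the square head of the loose steel coach screw (about 90 g). Head: a smooth 20 x 20 mm square prism, 36 mm tall, faces square to this point's x and y; z points up, away from the tip. Below it a round collar 23 mm across, 4 mm thick (underside 21 mm below this point), then a round 12 mm shank. The tip is 52 mm below this point.
- screw_tip (a point): Blunt tip of the coach screw's round 12 mm shank (10 mm across at the very end); z points up to the head. It starts 22 mm below the top of the holder block, in whose middle hole the screw stands. Bottomed and pressed it cuts 6 mm deeper per full clockwise turn; below some 7 to 12 N of push (it varies) it only spins, and pushing alone does not sink it.
- pilot_hole (a point): Centre of the mouth of the pilot hole (14 mm wide, rim chamfered 1.4 mm), on the top face of the rail's steel plate; z points up out of it, y along the rail, away from its hook. The tip first bottoms 14 to 16 mm below the mouth (drilled unevenly, to be felt); the job is done at 18 mm, and it can cut to 21 mm. 14 to 20 N is a good push; it fades unless the hand follows. Let go, the screw stays as deep.
- rail: Wooden rail 80 x 210 x 33 mm with a 3 mm steel plate on top; origin under its centre, y along it, top 36 mm above the origin. Pilot hole at y +45 mm; a driven hex screw (8 mm high) at y -20 mm; a black hook at y -55 to -94 mm, 57 mm above the top. It stands on springy feet: sinks 1 mm per 10 N of push and comes back; it cannot slide or turn.
- holder_hole (a point): Mouth of the middle hole (13.5 mm wide, 22 mm deep) of the fixed black holder block, 60 x 150 x 32 mm, y along its length; the coach screw stands in it at the start. Two short hex screws sit 50 mm to either side, 7 mm above the block's top.
- lube: White plastic bottle with a red cap, 48 mm across and 130 mm tall, standing; origin under its centre. Bystander.
- parts_tin: Open aluminium tin, 100 x 120 x 35 mm; origin under its centre. Bystander.
- spanner: Steel open-ended spanner 170 mm long lying flat on the bench; origin at the underside of its middle, x along it. Bystander.

How it is judged (in metres and radians):
On the way, in this order (a step that is already met when the one before it is completed fails the run):
1. the screw stands upright in the pilot hole, its tip at least 10 mm below the mouth (horizontal distance between screw_tip and pilot_hole below 0.004 m and z of screw_tip in the frame of pilot_hole below -0.01 m and angle between screw_tip's own z axis and vertical below 0.15 rad), for 0.2 s.
2. its thread has bitten: the tip is 18 mm or more below the mouth (horizontal distance between screw_tip and pilot_hole below 0.004 m and z of screw_tip in the frame of pilot_hole below -0.018 m), for 0.2 s.
At the end, for the whole second after the job is handed in: The coach screw stands in the pilot hole of the rail, let go, upright within 0.15 rad, its tip within 4 mm of the hole's axis and at least 18 mm below the mouth, which is the collar 13 mm or less above the plate (all of step 2 and angle between screw_head's own z axis and vertical below 0.15 rad and contact force between the fingers and screw below 0.1 N); the robot touches nothing.
It fails at once if the screw presses on the rail with more than 30 N (the wood splits) (contact force between screw and rail above 30 N).
It fails at once if the hand or arm presses on the rail with more than 30 N (contact force between any of the fingers, the arm and rail above 30 N).
It fails at once if the lube is pushed more than 30 mm from its place (distance of lube from where it was at the start of the episode above 0.03 m).
It fails at once if the parts tin is pushed more than 30 mm from its place (distance of parts_tin from where it was at the start of the episode above 0.03 m).
It fails at once if the spanner is pushed more than 30 mm from its place (distance of spanner from where it was at the start of the episode above 0.03 m).
It also fails if it takes over 72 s, if anything falls off the work surface, if the arm or the gripper's body presses on something with over 40 N, if the wrist force passes 120 N, or if a joint passes its speed limit or range.

## Working session

There is one attempt and no reset: what is moved stays moved. The work goes in short steps, Python scripts to look and compute and a tool call to move; the robot and the scene stay as the last step left them, time stands still between calls to the robot, and variables do not carry over. Pictures are saved under pics/ and viewed, and the job is handed in when it is done.

Besides the shell and the picture viewer there is one more tool, called after "Request:" as name(argument=value, ...), one argument or row to a line, values as JSON. carry_out: Moves the arm, as the interface text tells. Its arguments: {"type":"object","properties":{"increments":{"type":"string"},"gripper":{"type":"number"},"force":{"type":"number"}},"required":["increments"]}

```bash
ls; mkdir -p pics; cat > h.py <<'E'
import numpy as np, cv2
from rig import robot, viewer
def T(c):
    R=cv2.Rodrigues(np.array(c["rvec"],float))[0]; t=np.array(c["tvec"],float).ravel()
    return R,t
def pts(c,st=None):
    K=np.array(c["camera_matrix"]);d=c["depth"]
    v,u=np.indices(d.shape)
    P=np.stack([(u-K[0,2])/K[0,0]*d,(v-K[1,2])/K[1,1]*d,d],-1)
    if "hand_eye" in c:
        H=np.array(c["hand_eye"]);P=P@H[:3,:3].T+H[:3,3]
        P=P@np.array(st["eef_rot"]).T+np.array(st["eef_pos"])
    else:
        R,t=T(c);P=(P-t)@R
    return P
def ray(c,u,v,z,st=None):
    K=np.array(c["camera_matrix"]);r=np.linalg.inv(K)@[u,v,1]
    if "hand_eye" in c:
        H=np.array(c["hand_eye"]);E=np.array(st["eef_rot"])
        r=E@H[:3,:3]@r;o=E@H[:3,3]+np.array(st["eef_pos"])
    else:
        R,t=T(c);r=R.T@r;o=-R.T@t
    return o+r*(z-o[2])/r[2]
E
python3 - <<'E'
from h import *
print(robot.get_state())
for n in("scene","side","wrist"):
    c=viewer.read_camera(n);cv2.imwrite(f"pics/{n}0.png",c["img"])
    print(n,np.array(c["camera_matrix"]).tolist(),c.get("rvec"),c.get("tvec"),c.get("hand_eye"))
    import pickle;c=dict(c);pickle.dump(c,open(f"{n}0.pkl","wb"))
E
```

```text
pics
{'time': 0.0, 'joint_positions': array([1.07669135e+00, 3.78097023e-01, 7.96192342e-02, 1.27444683e+00,
       1.00334630e-05, 1.46046652e+00]), 'dq': array([-2.19565918e-04,  4.49684384e-05,  1.21165754e-03, -9.04713527e-04,
        6.47412150e-04, -1.79025377e-03]), 'effort': array([ 1.37960036e-03, -4.63604343e+01,  2.69875985e+01,  2.06540624e-02,
       -1.83299821e-04, -7.46273571e-06]), 'eef_pos': array([214.97584633, 532.56662748, 230.3389571 ]), 'eef_rot': array([[-9.27257603e-01,  3.74422624e-01, -1.01816305e-03],
       [ 3.74423929e-01,  9.27255751e-01, -1.86897658e-03],
       [ 2.44310430e-04, -2.11424736e-03, -9.99997735e-01]]), 'contact_force': array([-0.11114289,  0.0036098 , -1.01859607]), 'torque': array([-0.08619377,  0.00574423, -0.02165738]), 'grip_width': 85.26662383588466}
scene [[441.2438404194239, 0.0, 276.9825321104217], [0.0, 441.2438404194239, 214.46170200453247], [0.0, 0.0, 1.0]] [ 1.39256403  2.26294579 -0.84942311] [ 311.29037467 -386.43239807 1610.77558215] None
side [[543.720822714955, 0.0, 282.5366278960938], [0.0, 543.720822714955, 210.17081679180217], [0.0, 0.0, 1.0]] [ 2.236488   -0.32808017  0.18495615] [-610.76909089  170.77468091 1199.10636598] None
wrist [[315.938715089196, 0.0, 274.11387403794987], [0.0, 315.938715089196, 213.76769282760196], [0.0, 0.0, 1.0]] None None [[ 4.11622348e-04 -9.55188957e-01 -2.95996431e-01  7.52253721e+01]
 [ 9.99998984e-01 -1.07874124e-05  1.42544268e-03 -1.73514114e-02]
 [-1.36476014e-03 -2.95996717e-01  9.55187982e-01 -1.41829120e+02]
 [ 0.00000000e+00  0.00000000e+00  0.00000000e+00  1.00000000e+00]]
```

View pics/scene0.png

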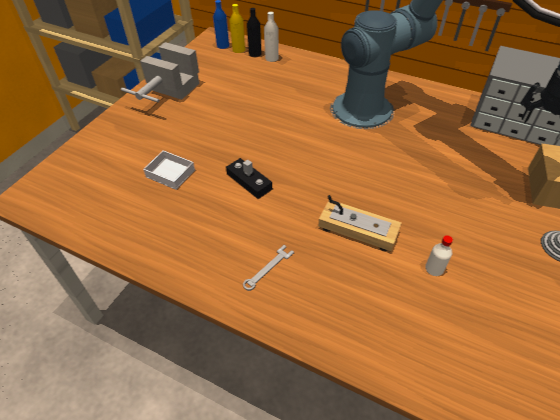

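View pics/side0.png

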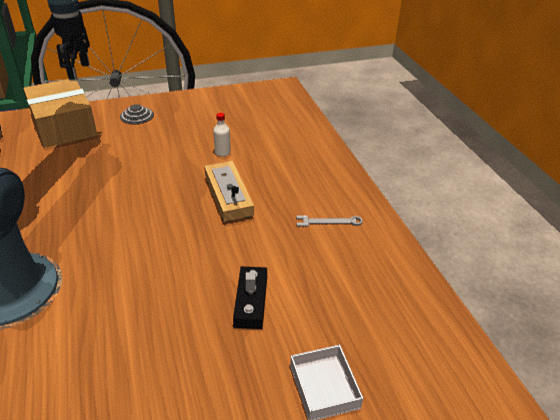

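View pics/wrist0.png

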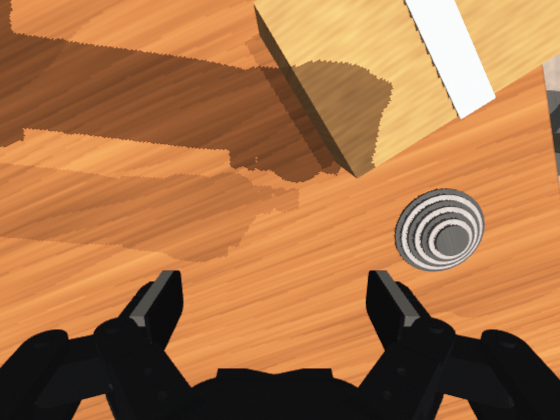

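The scene view shows the holder with the screw near (248,172), the rail near (360,225) with its hole at about (376,225), the bottle at (438,258), the tin at (169,170) and the spanner at (270,268). In the side view the screw is at (250,282) and the rail at (229,190). The wrist view shows neither of them yet.

```bash
python3 - <<'E'
from h import *
import pickle
L=lambda n:pickle.load(open(n+"0.pkl","rb"))
s,d=L("scene"),L("side")
for nm,c,l in(("scene",s,[(248,164,68),(376,225,36),(353,217,40),(249,177,32),(169,170,0),(438,270,0)]),("side",d,[(251,273,68),(225,174,36),(229,190,36),(250,297,32),(325,380,0),(223,152,0)])):
    P=pts(c)
    for u,v,z in l: print(nm,u,v,ray(c,u,v,z).round(1),P[v,u].round(1))
for n,c,(x0,x1,y0,y1) in(("sc",s,(215,415,130,260)),("sd",d,(190,290,150,340))):
    cv2.imwrite(f"pics/crop_{n}.png",cv2.resize(c["img"][y0:y1,x0:x1],None,fx=3.1,fy=3.1))
E
```

```text
scene 248 164 [ 503.6 -188.8   68. ] [ 515.8 -180.9   81.4]
scene 376 225 [532.2 227.8  36. ] [536.2 228.4  40.8]
scene 353 217 [536.5 162.1  40. ] [552.6 165.9  59.1]
scene 249 177 [ 519.8 -178.8   32. ] [ 517.4 -180.4   29.2]
scene 169 170 [ 578.1 -442.8    0. ] [ 581.8 -438.9    4.8]
scene 438 270 [574.8 417.    0. ] [595.4 415.1  26.6]
side 251 273 [ 514.9 -170.9   68. ] [ 511.6 -184.3   82.1]
side 225 174 [549.4 242.8  36. ] [547.6 233.6  42.7]
side 229 190 [543.7 168.9  36. ] [540.5 152.9  48.3]
side 250 297 [ 503.4 -204.4   32. ] [ 503.2 -205.2   32.9]
side 325 380 [ 594.2 -418.8    0. ] [ 593.4 -420.4    2.6]
side 223 152 [578.  406.2   0. ] [573.6 382.3  15.8]
```

View pics/crop_sc.png

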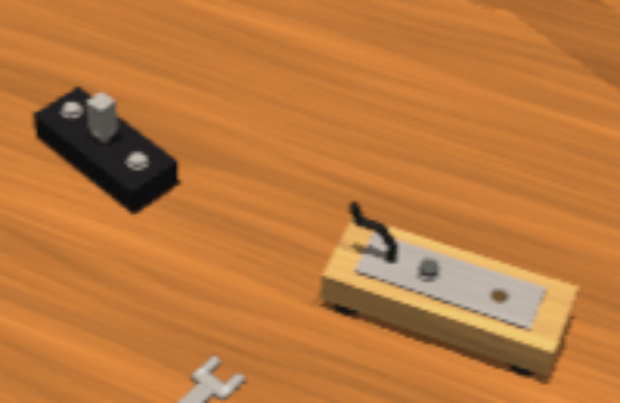

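View pics/crop_sd.png

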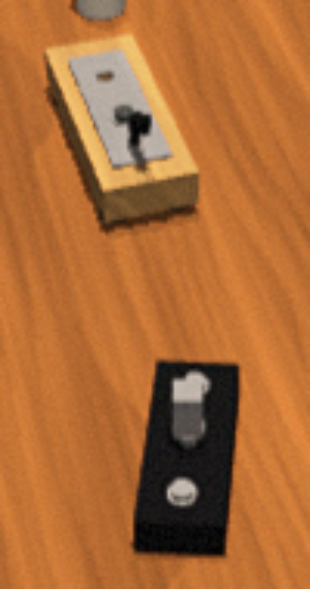

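```bash
cat >> h.py <<'E'
def rel(st,target,Rt):
    E=np.array(st["eef_rot"]);p=E.T@(np.array(target)-np.array(st["eef_pos"]))
    w=cv2.Rodrigues(E.T@Rt)[0].ravel()*180/np.pi
    return p.round(1),w.round(1)
def Rz(az): # tool down, tool x at azimuth az (deg)
    a=np.radians(az);x=np.array([np.cos(a),np.sin(a),0]);z=np.array([0,0,-1.]);return np.stack([x,np.cross(z,x),z],1)
E
python3 - <<'E'
from h import *
import pickle
L=lambda n:pickle.load(open(n+"0.pkl","rb"))
s,d=L("scene"),L("side")
A=[ray(s,238.2,164.2,39),ray(s,259.2,181.3,39)];B=[ray(d,253.5,273.2,39),ray(d,248.7,308,39)]
for a in(A,B):
    a=np.array(a);dd=a[1]-a[0];print(a.round(1),a.mean(0).round(1),np.degrees(np.arctan2(dd[1],dd[0])))
st=robot.get_state();print(rel(st,[513,-184,215],Rz(158-88)))
for az in (70,): print(rel(st,[513,-184,215],Rz(az)))
E
```

```text
[[ 491.4 -232.9   39. ]
 [ 528.3 -138.5   39. ]] [ 509.9 -185.7   39. ] 68.68306751358632
[[ 526.8 -145.6   39. ]
 [ 491.8 -238.7   39. ]] [ 509.3 -192.2   39. ] -110.58133096330951
(array([-544.6, -553. ,   16.3]), array([-0.1,  0.1, 88. ]))
(array([-544.6, -553. ,   16.3]), array([-0.1,  0.1, 88. ]))
```

Request:
carry_out(
  increments="-545 -553 16 0 0 88;-545 -553 16 0 0 88;-545 -553 16 0 0 88;-545 -553 16 0 0 88;-545 -553 16 0 0 88;-545 -553 16 0 0 88;-545 -553 16 0 0 88;-545 -553 16 0 0 88;-545 -553 16 0 0 88;-545 -553 16 0 0 88;-545 -553 16 0 0 88;-545 -553 16 0 0 88;-545 -553 16 0 0 88;-545 -553 16 0 0 88;-545 -553 16 0 0 88;-545 -553 16 0 0 88;-545 -553 16 0 0 88;-545 -553 16 0 0 88;-545 -553 16 0 0 88",
  gripper=60,
)

```text
time: 2.05
eef_pos: [512.7, -183.0, 215.1]
eef_rot: [[0.341, 0.94, -0.002], [0.94, -0.341, -0.001], [-0.001, -0.001, -1.0]]
contact_force: [-0.5, -0.1, 0.4]
grip_width: 59.8
```

```bash
cat > snap.py <<'E'
from h import *
import pickle,sys
st=robot.get_state();c=dict(viewer.read_camera("wrist"));n=sys.argv[1]
pickle.dump((st,c),open(n+".pkl","wb"));cv2.imwrite(f"pics/{n}.png",c["img"])
print(st["time"],st["joint_positions"].round(3),st["eef_pos"].round(1),st["eef_rot"].round(4).tolist(),st["contact_force"].round(2),st["grip_width"])
E
python3 snap.py w1
```

```text
2.05 [-4.590e-01  3.210e-01 -4.300e-02  1.209e+00 -1.000e-03  1.460e+00] [ 512.7 -183.   215.1] [[0.341, 0.9401, -0.0017], [0.9401, -0.341, -0.0005], [-0.0011, -0.0015, -1.0]] [-0.5  -0.09  0.42] 59.76430402102474
```

View pics/w1.png

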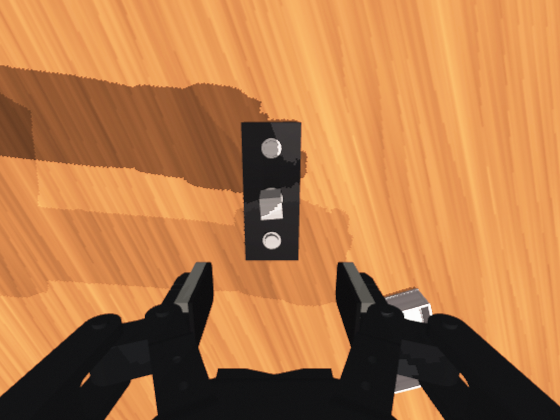

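```bash
python3 - <<'E'
from h import *
import pickle
st,c=pickle.load(open("w1.pkl","rb"))
P=pts(c,st)
cr=c["img"][120:270,235:310];cv2.imwrite("pics/w1c.png",cv2.resize(cr,None,fx=4,fy=4,interpolation=cv2.INTER_NEAREST))
m=(P[...,2]>70)&(c["depth"]>0);m[:110]=0;m[262:]=0;m[:,:240]=0;m[:,305:]=0
print(m.sum(),np.median(P[m],0))
v,u=np.nonzero(m);print(u.min(),u.max(),v.min(),v.max())
top=m&(abs(P[...,2]-80)<4)
q=P[top][:,:2].astype(np.float32);print(len(q),q.mean(0),cv2.minAreaRect(q),P[top][:,2].mean())
h=(P[...,2]>27)&(P[...,2]<37);h[:115]=0;h[262:]=0;h[:,:235]=0;h[:,305:]=0
q=P[h][:,:2].astype(np.float32);print("holder",cv2.minAreaRect(q),np.median(P[h][:,2]))
E
```

```text
508 [ 508.82095441 -185.4588136    78.92472469]
260 282 195 219
474 [ 508.63614 -186.29535] ((508.54852294921875, -186.6955108642578), (20.4051456451416, 19.92549705505371), 74.13186645507812) 78.97053916522961
holder ((508.4359130859375, -186.76150512695312), (149.9425811767578, 60.16617202758789), 70.2432632446289) 31.05985038065927
```

View pics/w1c.png

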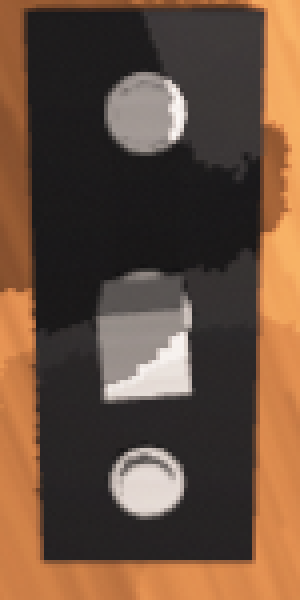

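The wrist view shows the head's top square at about u 260–282, v 195–219, with the holder around it. The head is at (508.6, −186.5), its top at z 79, with yaw about 74°.

```bash
python3 - <<'E'
from h import *
st=robot.get_state();print(rel(st,[508.6,-186.5,140],Rz(74.3)))
E
```

```text
(array([-4.8, -2.6, 75.3]), array([-0.1,  0.1, -4.2]))
```

Request:
carry_out(
  increments="-5 -2.6 40 0 0 -4.2;-5 -2.6 75 -0.1 0.1 -4.2;-5 -2.6 75 -0.1 0.1 -4.2;-5 -2.6 75 -0.1 0.1 -4.2",
)

```text
time: 2.5
eef_pos: [507.9, -185.5, 140.8]
eef_rot: [[0.27, 0.963, -0.001], [0.963, -0.27, 0.001], [0.001, -0.001, -1.0]]
contact_force: [0.2, 0.1, -0.2]
grip_width: 60.0
```

```bash
python3 snap.py w2;python3 - <<'E'
from h import *
import pickle
st,c=pickle.load(open("w2.pkl","rb"))
P=pts(c,st);E=np.array(st["eef_rot"])
m=(abs(P[...,2]-80)<4)&(np.hypot(P[...,0]-508.6,P[...,1]+186.5)<25)
q=P[m][:,:2].astype(np.float32);print(len(q),q.mean(0),cv2.minAreaRect(q),P[m][:,2].mean())
v,u=np.nonzero(m);print(u.min(),u.max(),v.min(),v.max())
E
```

```text
2.5 [-4.680e-01  3.530e-01 -1.950e-01  1.025e+00  1.000e-03  1.376e+00] [ 507.9 -185.5  140.8] [[0.2696, 0.963, -0.0005], [0.963, -0.2696, 0.0011], [0.0009, -0.0008, -1.0]] [ 0.16  0.07 -0.19] 59.95282282292178
821 [ 508.7043  -186.30104] ((508.4791259765625, -186.54656982421875), (20.413806915283203, 19.815872192382812), 75.11834716796875) 78.93228677427976
260 289 218 246
```

View pics/w2.png

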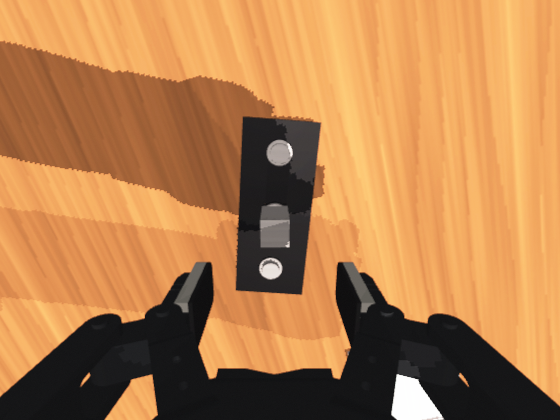

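The head is now square in the picture at u 260–289, v 218–246, and both heights give the same position and height. I'm descending to grasp.

```bash
python3 - <<'E'
from h import *
st=robot.get_state();print(rel(st,[508.6,-186.4,49],Rz(74.8)))
E
```

```text
(array([-0.3, -0.7, 93. ]), array([ 0.1, -0. , -0.5]))
```

Request:
carry_out(
  increments="-0.6 0.9 40 0 0 -0.4;-0.6 0.9 70 0 0 -0.4;-0.6 0.9 85 0 0 -0.4;-0.6 0.9 92 0 0 -0.4;-0.6 0.9 92 0 0 -0.4;-0.6 0.9 92 0 0 -0.4",
)

```text
time: 3.15
eef_pos: [511.7, -187.8, 51.9]
eef_rot: [[0.263, 0.965, 0.005], [0.965, -0.263, -0.002], [-0.0, 0.005, -1.0]]
contact_force: [-0.4, 0.6, 0.5]
grip_width: 59.7
```

```bash
python3 - <<'E'
from h import *
st=robot.get_state();print(st["eef_pos"],st["contact_force"]);print(rel(st,[508.6,-186.4,49],Rz(74.8)))
E
```

```text
[ 511.6667457  -187.83818036   51.87280509] [-0.36779116  0.62468977  0.49447618]
(array([ 0.6, -3.4,  2.9]), array([ 0.3,  0. , -0. ]))
```

Request:
carry_out(
  increments="0.6 -3 3 0 0 0;0.6 -3 3 0 0 0;0.6 -3 3 0 0 0",
)

```text
time: 3.45
eef_pos: [509.2, -186.6, 49.5]
eef_rot: [[0.263, 0.965, 0.006], [0.965, -0.263, -0.002], [-0.001, 0.006, -1.0]]
contact_force: [-0.2, -0.3, -0.6]
grip_width: 60.0
```

```bash
python3 - <<'E'
from h import *
for i in range(3):
  viewer.read_camera("wrist")
  st=robot.get_state();print(st["time"],st["eef_pos"],st["contact_force"],rel(st,[508.6,-186.4,49],Rz(74.8)))
E
```

```text
3.5 [ 509.12830066 -186.58154772   49.27197444] [-0.12505339 -1.23559803  0.21912159] (array([ 0. , -0.6,  0.3]), array([ 0.4,  0. , -0. ]))
3.55 [ 509.0626419  -186.55882429   49.12745667] [0.43395246 0.14759018 0.04224047] (array([ 0. , -0.5,  0.1]), array([ 0.3,  0. , -0. ]))
3.6 [ 509.04732213 -186.52149711   49.0432727 ] [-0.5811463  -0.69536781 -0.4670507 ] (array([-0. , -0.5,  0. ]), array([ 0.3,  0. , -0. ]))
```

Request:
carry_out(
  increments="0 -0.4 0 0.3 0 0;0 -0.4 0 0.3 0 0;0 -0.4 0 0.3 0 0;0 -0.4 0 0.3 0 0;0 -0.4 0 0.3 0 0;0 -0.4 0 0.3 0 0;0 -0.4 0 0.3 0 0;0 -0.4 0 0.3 0 0",
  gripper=10,
  force=80,
)

```text
time: 4.4
eef_pos: [508.9, -186.6, 49.2]
eef_rot: [[0.263, 0.965, 0.001], [0.965, -0.263, -0.001], [-0.001, 0.001, -1.0]]
contact_force: [0.8, 0.6, 2.4]
grip_width: 19.0
```

```bash
python3 snap.py w3; python3 - <<'E'
from h import *
c=viewer.read_camera("side");cv2.imwrite("pics/s3.png",cv2.resize(c["img"][180:340,170:330],None,fx=3.5,fy=3.5))
E
```

```text
4.4 [-0.468  0.436 -0.328  0.805 -0.     1.369] [ 508.9 -186.6   49.2] [[0.263, 0.9648, 0.0009], [0.9648, -0.263, -0.0009], [-0.0007, 0.0011, -1.0]] [0.76 0.56 2.42] 18.97642449600566
```

View pics/w3.png

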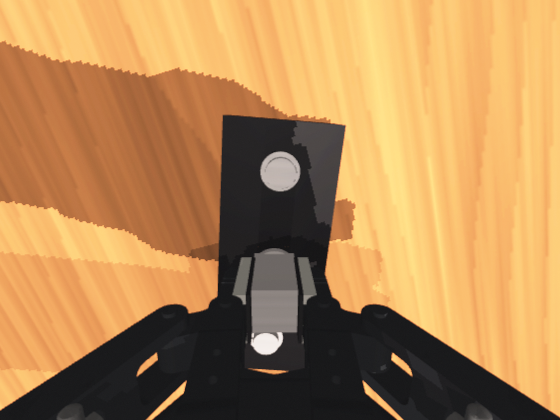

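View pics/s3.png

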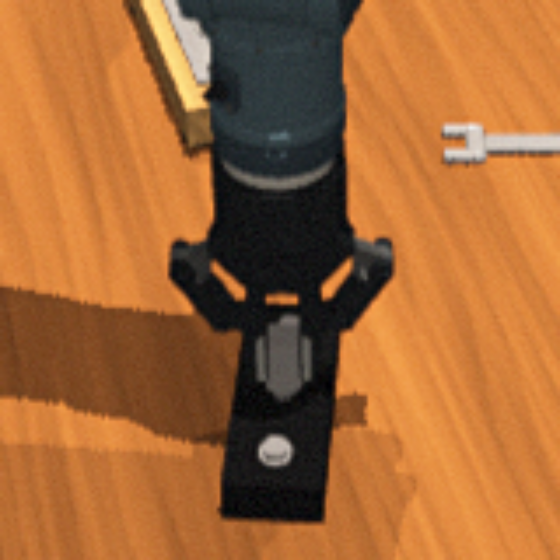

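The grasp is good: width 19 mm, with the head square between the pads. I'll lift straight up, then carry it over to the rail while turning the wrist back.

Request:
carry_out(
  increments="0 0 -20 0 0 0;0 0 -50 0 0 0;0 0 -90 0 0 0;0 0 -130 0 0 0;40 -12 -151 0 0 -8;80 -23 -151 0 0 -16;120 -34 -151 0 0 -24;160 -46 -151 0 0 -32;200 -57 -151 0 0 -40;240 -68 -151 0 0 -48;280 -80 -151 0 0 -56;320 -91 -151 0 0 -64;360 -102 -151 0 0 -72;399 -113 -151 0 0 -80;399 -113 -151 0 0 -88;399 -113 -151 0 0 -96;399 -113 -151 0 0 -104;399 -113 -151 0 0 -112;399 -113 -151 0 0 -120;399 -113 -151 0 0 -128",
)

```text
time: 6.5
eef_pos: [503.8, 228.1, 198.9]
eef_rot: [[-0.92, -0.392, -0.001], [-0.392, 0.92, -0.001], [0.002, -0.001, -1.0]]
contact_force: [0.6, -0.3, -0.2]
grip_width: 18.8
```

```bash
python3 snap.py w4; python3 - <<'E'
from h import *
st=robot.get_state();print(rel(st,[505,228,200],Rz(2)))
E
```

```text
6.5 [ 3.110e-01  3.450e-01 -5.100e-02  1.177e+00 -1.000e-03 -9.200e-02] [503.8 228.1 198.9] [[-0.9199, -0.3922, -0.0013], [-0.3922, 0.9199, -0.0015], [0.0018, -0.0008, -1.0]] [ 0.56 -0.3  -0.21] 18.75964065135566
(array([-1.1, -0.5, -1. ]), array([ 1.000e-01, -1.000e-01, -1.587e+02]))
```

View pics/w4.png

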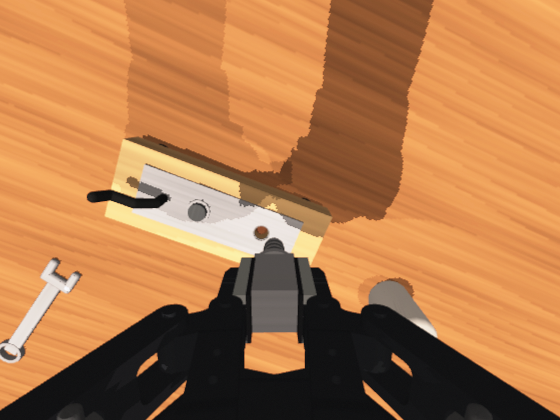

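The pilot hole shows at (261,232), the screw tip at about (274,245) and the hook at (125,198). I'll measure the hole here and again after turning the wrist.

```bash
cat > hole.py <<'E'
from h import *
import pickle,sys
n,u0,v0=sys.argv[1],int(sys.argv[2]),int(sys.argv[3])
st,c=pickle.load(open(n+".pkl","rb"));P=pts(c,st)
b=c["img"].astype(int);r=16
win=np.zeros(b.shape[:2],bool);win[v0-r:v0+r,u0-r:u0+r]=1
sat=b.max(2)-b.min(2)
m=(win&(sat>40)).astype(np.uint8)
nn,l,s,ce=cv2.connectedComponentsWithStats(m);print(s.tolist(),ce.round(1).tolist())
# plate height
ring=win&(sat<25)&(c["depth"]>0)&(b.mean(2)>110);print("plate z",np.median(P[ring][:,2]),ring.sum())
zt=np.median(P[ring][:,2])
i=min(range(1,nn),key=lambda i:np.hypot(*(ce[i]-[u0,v0])) if s[i,4]>15 else 1e9)
print("hole",ray(c,ce[i][0],ce[i][1],zt,st).round(1))
cv2.imwrite(f"pics/{n}c.png",cv2.resize(c["img"][v0-40:v0+40,u0-50:u0+50],None,fx=6,fy=6,interpolation=cv2.INTER_NEAREST))
E
python3 hole.py w4 261 232
```

```text
[[0, 0, 560, 420, 235072], [255, 226, 13, 12, 128]] [[279.5, 209.5], [261.0, 231.6]]
plate z 47.138152620664954 765
hole [540.3 229.5  47.1]
```

View pics/w4c.png

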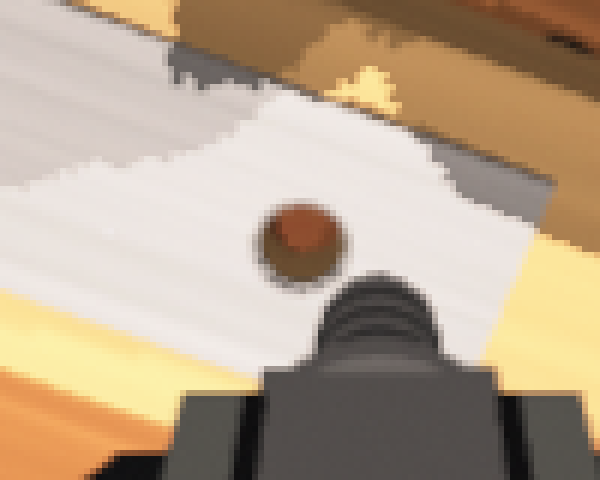

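Request:
carry_out(
  increments="-1 0 0 0 0 -8;-1 0 0 0 0 -16;-1 0 0 0 0 -24;-1 0 0 0 0 -32;-1 0 0 0 0 -40;-1 0 0 0 0 -48;-1 0 0 0 0 -56;-1 0 0 0 0 -64;-1 0 0 0 0 -72;-1 0 0 0 0 -80;-1 0 0 0 0 -88;-1 0 0 0 0 -96;-1 0 0 0 0 -104;-1 0 0 0 0 -112;-1 0 0 0 0 -120;-1 0 0 0 0 -128;-1 0 0 0 0 -136;-1 0 0 0 0 -144;-1 0 0 0 0 -152;-1 0 0 0 0 -160",
)

```text
time: 8.55
eef_pos: [504.1, 228.2, 198.2]
eef_rot: [[0.998, 0.06, -0.003], [0.06, -0.998, -0.002], [-0.003, 0.002, -1.0]]
contact_force: [-0.1, 0.0, -0.3]
grip_width: 18.3
```

```bash
python3 snap.py w5
```

```text
8.55 [ 3.110e-01  3.470e-01 -4.900e-02  1.178e+00 -1.000e-03 -2.891e+00] [504.1 228.2 198.2] [[0.9982, 0.0605, -0.003], [0.0605, -0.9982, -0.0019], [-0.0031, 0.0018, -1.0]] [-0.13  0.04 -0.3 ] 18.348474989448565
```

View pics/w5.png

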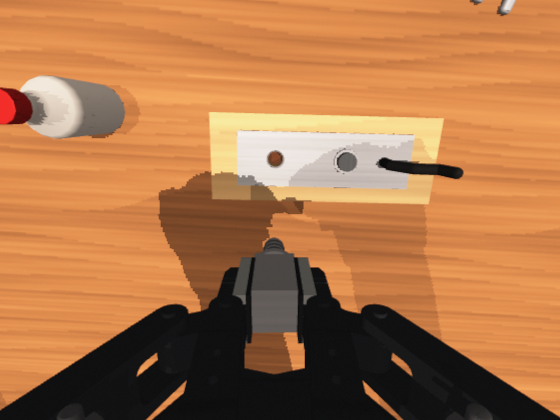

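The hole is now at (275,158) and the screw is centred laterally at u≈274. I'll measure the hole again and check how the screw sits in the hand.

```bash
python3 hole.py w5 275 158; python3 - <<'E'
from h import *
import pickle
st,c=pickle.load(open("w5.pkl","rb"));P=pts(c,st)
Q=(P-st["eef_pos"])@np.array(st["eef_rot"])
for z0,z1 in((-32,-28),(-25,-15),(-15,-8),(-8,0),(0,4),(4,8),(8,16),(16,24),(24,32),(32,38),(38,44)):
    m=(c["depth"]>0)&(Q[...,2]>=z0)&(Q[...,2]<z1)&(abs(Q[...,1])<13)&(abs(Q[...,0])<20)
    if m.sum(): q=Q[m];print(z0,z1,m.sum(),"x",np.percentile(q[:,0],[5,50,98]).round(1),"y",np.percentile(q[:,1],[2,50,98]).round(1))
m=(c["depth"]>0)&(Q[...,2]<60)&(abs(Q[...,1])<5)&(abs(Q[...,0])<20);print("lowest",np.percentile(Q[m][:,2],[90,99,100]))
m=(P[...,2]>43)&(P[...,2]<51)&(c["depth"]>0);m[:100]=0;m[210:]=0
# plate corners: hex screw
E
```

```text
[[0, 0, 560, 420, 235043], [268, 151, 14, 15, 157]] [[279.5, 209.5], [274.6, 158.5]]
plate z 47.18798664426896 833
hole [542.1 230.   47.2]
-32 -28 2161 x [-8.9  1.3 11.7] y [-9.4  0.1  9.8]
-25 -15 700 x [ 9.3  9.9 12.1] y [-12.4   0.1  12.6]
-15 -8 406 x [ 9.4  9.9 12. ] y [-12.5   0.1  12.4]
-8 0 368 x [ 9.3  9.9 11.9] y [-12.2   0.   12. ]
0 4 127 x [ 9.4  9.8 10.4] y [-9.2  0.   9.5]
4 8 145 x [ 9.4 10.1 11.5] y [-8.7  0.   9.2]
8 16 22 x [ 8.8 10.4 11.2] y [-6.5 -0.5  6.5]
16 24 22 x [5.2 5.9 6.5] y [-3.2 -0.   3.1]
24 32 111 x [2.5 5.2 6.3] y [-5.7 -0.6  5.7]
32 38 44 x [1.9 5.2 6. ] y [-5.6  0.3  5.4]
38 44 5 x [4.7 4.8 5.4] y [-2.3 -0.   2.3]
lowest [-3.29622249 32.39579968 40.1509568 ]
```

View pics/w5c.png

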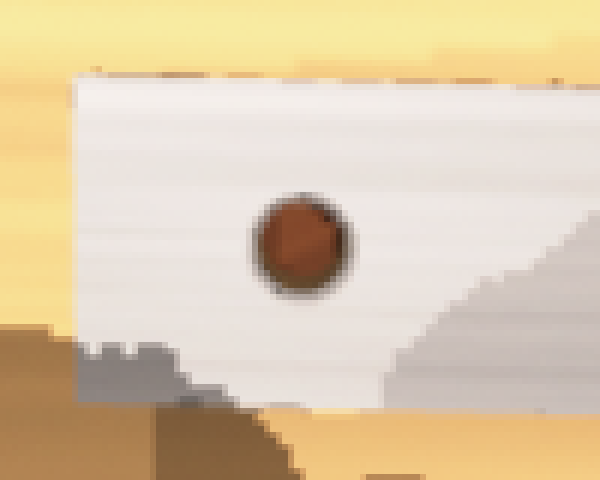

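Hole: (540.3, 229.5) and (542.1, 230.0) from opposite headings, with the plate at z 47.2. The screw sits about 0 to −0.9 mm along tool x, and its tip is 40 mm below the TCP. I'm going to just above the hole.

Request:
carry_out(
  increments="30 0.5 0 0 0 0;38.2 0.5 30 0.1 -0.2 0;38.2 0.5 60 0.1 -0.2 0;38.2 0.5 85 0.1 -0.2 0;38.2 0.5 98 0.1 -0.2 0;38.2 0.5 98 0.1 -0.2 0;38.2 0.5 98 0.1 -0.2 0;38.2 0.5 98 0.1 -0.2 0",
)

```text
time: 9.4
eef_pos: [543.2, 230.4, 101.8]
eef_rot: [[0.998, 0.063, -0.004], [0.063, -0.998, 0.0], [-0.004, -0.001, -1.0]]
contact_force: [0.2, -0.4, -0.3]
grip_width: 18.5
```

```bash
python3 snap.py w6; python3 - <<'E'
from h import *
import pickle
st=robot.get_state();print(rel(st,[542.2,230,87],Rz(3.5)))
s=viewer.read_camera("scene");d=viewer.read_camera("side")
a=cv2.resize(s["img"][185:255,310:410],None,fx=4,fy=4);b=cv2.resize(d["img"][140:210,180:280],None,fx=4,fy=4)
w=pickle.load(open("w6.pkl","rb"))[1]["img"][130:270,200:350]
cv2.imwrite("pics/c6.png",np.vstack([np.hstack([a,b]),cv2.resize(w,(800,300))[:300]]))
E
```

```text
9.4 [ 2.930e-01  4.760e-01 -1.100e-01  9.880e-01  2.000e-03 -2.912e+00] [543.2 230.4 101.8] [[0.998, 0.0634, -0.0037], [0.0634, -0.998, 0.0005], [-0.0037, -0.0007, -1.0]] [ 0.16 -0.44 -0.28] 18.489546652942003
(array([-1. ,  0.4, 14.9]), array([-0. ,  0.2,  0.1]))
```

View pics/c6.png

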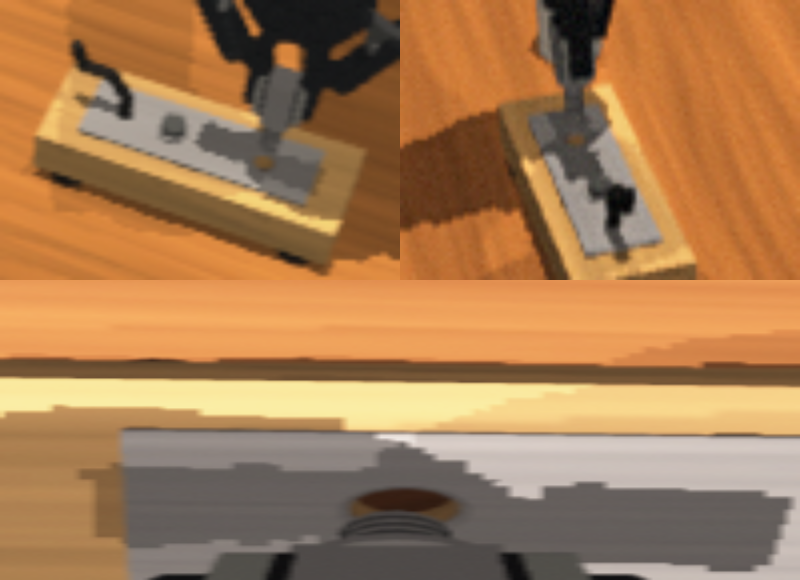

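View pics/w6.png

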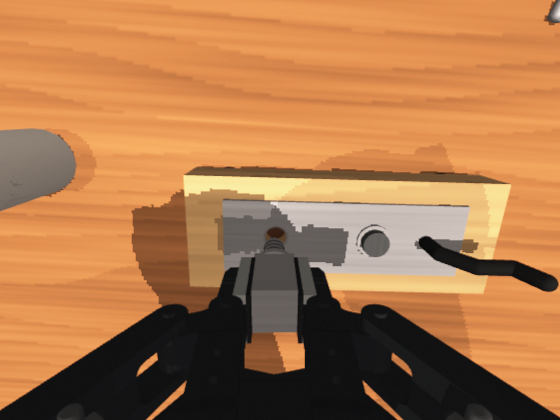

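The wrist view shows the tip centred just below the hole mouth, at about (275,232); it needs roughly 0.7 mm in tool y and −1 mm in x. I'm lowering it into the mouth.

Request:
carry_out(
  increments="-1 0.7 0 0 0.2 0;-1 0.7 4 0 0.2 0;-1 0.7 8 0 0.2 0;-1 0.7 12 0 0.2 0;-1 0.7 15 0 0.2 0;-1 0.7 17 0 0.2 0;-1 0.7 19 0 0.2 0;-1 0.7 20 0 0.2 0;-1 0.7 20 0 0.2 0",
)

```text
time: 10.45
eef_pos: [541.8, 229.6, 81.4]
eef_rot: [[0.998, 0.064, -0.001], [0.064, -0.998, 0.001], [-0.001, -0.001, -1.0]]
contact_force: [-0.2, 0.0, 0.1]
grip_width: 18.5
```

```bash
python3 snap.py w7; python3 - <<'E'
from h import *
import pickle
s=viewer.read_camera("scene");d=viewer.read_camera("side")
a=cv2.resize(s["img"][185:255,310:410],None,fx=4,fy=4);b=cv2.resize(d["img"][140:210,180:280],None,fx=4,fy=4)
w=pickle.load(open("w7.pkl","rb"))[1]["img"][130:270,200:350]
cv2.imwrite("pics/c7.png",np.vstack([np.hstack([a,b]),cv2.resize(w,(800,300))[:300]]))
print(robot.get_state()["eef_pos"])
E
```

```text
10.45 [ 2.930e-01  4.880e-01 -1.480e-01  9.360e-01  1.000e-03 -2.913e+00] [541.8 229.6  81.4] [[0.998, 0.0638, -0.0008], [0.0638, -0.998, 0.0005], [-0.0008, -0.0006, -1.0]] [-0.2   0.02  0.06] 18.4967885343075
[542.05877365 229.64315148  81.70123819]
```

View pics/c7.png

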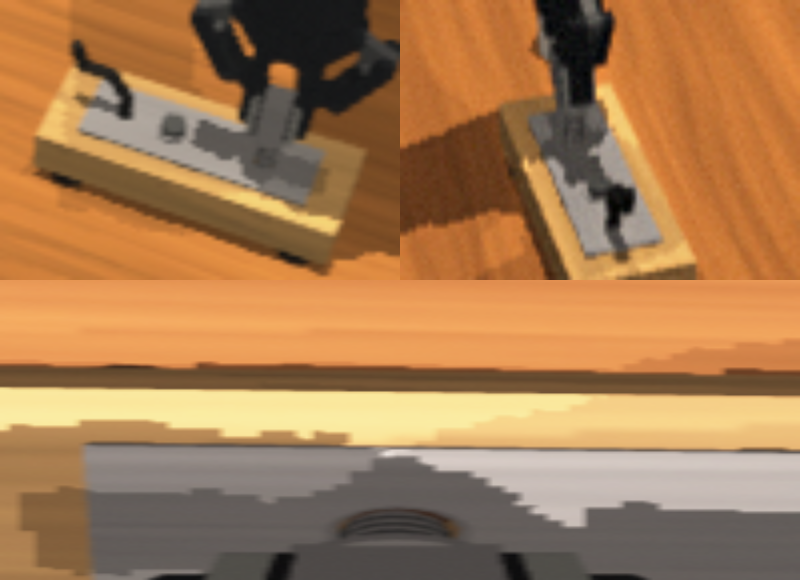

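The tip has entered the hole with no contact force. I'm lowering it further, feeling for the bottom.

Request:
carry_out(
  increments="0 0 2 0 0 0;0 0 4 0 0 0;0 0 5 0 0 0;0 0 6 0 0 0;0 0 6.5 0 0 0;0 0 7 0 0 0;0 0 7 0 0 0",
)

```text
time: 11.3
eef_pos: [542.0, 229.6, 74.6]
eef_rot: [[0.998, 0.064, -0.0], [0.064, -0.998, 0.001], [-0.0, -0.001, -1.0]]
contact_force: [0.3, 0.1, -0.8]
grip_width: 18.9
```

Request:
carry_out(
  increments="0 0 0.5 0 0 0;0 0 1 0 0 0;0 0 1.2 0 0 0;0 0 1.2 0 0 0",
)

```text
time: 11.7
eef_pos: [542.0, 229.6, 73.4]
eef_rot: [[0.998, 0.064, -0.0], [0.064, -0.998, 0.001], [-0.0, -0.001, -1.0]]
contact_force: [-0.1, 0.4, -1.2]
grip_width: 19.0
```

Request:
carry_out(
  increments="0 0 0.4 0 0 0;0 0 0.8 0 0 0;0 0 0.8 0 0 0",
)

```text
time: 12.0
eef_pos: [541.9, 229.6, 72.5]
eef_rot: [[0.998, 0.064, -0.001], [0.064, -0.998, 0.001], [-0.001, -0.001, -1.0]]
contact_force: [0.2, -0.6, -1.4]
grip_width: 19.4
```

Request:
carry_out(
  increments="0 0 0.4 0 0 0;0 0 0.8 0 0 0;0 0 0.8 0 0 0",
)

```text
time: 12.3
eef_pos: [542.0, 229.7, 72.0]
eef_rot: [[0.998, 0.064, -0.0], [0.064, -0.998, 0.001], [-0.0, -0.001, -1.0]]
contact_force: [-0.2, -0.4, 0.6]
grip_width: 18.9
```

Request:
carry_out(
  increments="0 0 0.4 0 0 0;0 0 0.8 0 0 0;0 0 0.8 0 0 0",
)

```text
time: 12.6
eef_pos: [542.0, 229.7, 71.5]
eef_rot: [[0.998, 0.064, -0.0], [0.064, -0.998, 0.001], [-0.0, -0.001, -1.0]]
contact_force: [-1.4, -0.1, 3.8]
grip_width: 18.5
```

Request:
carry_out(
  increments="0 0 0.4 0 0 0;0 0 0.8 0 0 0;0 0 0.8 0 0 0",
)

```text
time: 12.9
eef_pos: [542.1, 229.7, 71.2]
eef_rot: [[0.998, 0.064, 0.0], [0.064, -0.998, 0.001], [0.0, -0.001, -1.0]]
contact_force: [-2.0, -1.7, 6.6]
grip_width: 19.0
```

The bottom is felt at TCP z≈71.9, a depth of about 15.3 mm. The readings give an arm stiffness of about 13 N/mm. I'm pushing to about 16 N and starting the first stroke.

Request:
carry_out(
  increments="0 0 1.2 0 0 0;0 0 2 0 0 0;0 0 2 0 0 0;0 0.1 2.1 0 0 7;0 0.1 2.2 0 0 14;0 0.2 2.3 0 0 21;-0.1 0.3 2.4 0 0 28;-0.1 0.3 2.5 0 0 35;-0.2 0.4 2.6 0 0 42;-0.2 0.45 2.7 0 0 49;-0.3 0.5 2.8 0 0 56",
)

```text
time: 14.0
eef_pos: [541.9, 229.0, 69.7]
eef_rot: [[0.607, -0.795, 0.001], [-0.795, -0.607, 0.001], [0.0, -0.001, -1.0]]
contact_force: [-3.7, -1.8, 11.2]
grip_width: 18.9
```

```bash
cat > st.py <<'E'
from h import *
st=robot.get_state();print(st["joint_positions"].round(3),st["eef_pos"].round(2),st["contact_force"].round(1),st["torque"].round(2),np.degrees(np.arctan2(st["eef_rot"][1][0],st["eef_rot"][0][0])).round(1),st["grip_width"], "depth est",round(47.2-(st["eef_pos"][2]-40)-st["contact_force"][2]/10,2))
E
python3 st.py
```

```text
[ 0.292  0.497 -0.167  0.906  0.    -1.931] [541.87 229.04  69.68] [-3.7 -1.8 11.2] [-0.42  0.97 -0.  ] -52.6 18.934609990666626 depth est 16.4
```

Request:
carry_out(
  increments="-0.1 0.3 1.2 0 0 0;-0.1 0.3 1.8 0 0 2;-0.1 0.4 1.9 0 0 9;-0.1 0.4 2.0 0 0 16;-0.1 0.5 2.1 0 0 23;-0.2 0.6 2.2 0 0 30;-0.2 0.6 2.3 0 0 37;-0.3 0.7 2.4 0 0 44;-0.3 0.7 2.5 0 0 51;-0.4 0.75 2.6 0 0 58;-0.4 0.8 2.75 0 0 65;-0.5 0.8 2.9 0 0 72",
)

```text
time: 15.2
eef_pos: [541.0, 229.0, 68.3]
eef_rot: [[-0.572, -0.82, 0.002], [-0.82, 0.572, 0.001], [-0.002, -0.001, -1.0]]
contact_force: [-3.7, -2.5, 13.2]
grip_width: 19.0
```

```bash
python3 st.py
```

```text
[ 0.292  0.496 -0.172  0.901  0.    -0.669] [541.05 229.02  68.25] [-3.7 -2.5 13.2] [-0.4   1.11 -0.04] -124.9 18.962585586951953 depth est 17.63
```

Request:
carry_out(
  increments="0.1 0.1 1.2 0 0 0;0.1 0.1 1.6 0 0 2;0.1 0.2 1.75 0 0 9;0.1 0.2 1.85 0 0 16;0.1 0.3 1.95 0 0 23;0 0.4 2.1 0 0 30;0 0.4 2.2 0 0 37;-0.1 0.5 2.3 0 0 44;-0.1 0.5 2.4 0 0 51;-0.2 0.6 2.5 0 0 58;-0.2 0.6 2.65 0 0 65;-0.3 0.6 2.8 0 0 72",
)

```text
time: 16.4
eef_pos: [540.7, 229.7, 67.0]
eef_rot: [[-0.955, 0.295, 0.003], [0.295, 0.955, 0.001], [-0.002, 0.002, -1.0]]
contact_force: [-6.6, -0.9, 13.9]
grip_width: 19.0
```

```bash
python3 st.py
```

```text
[ 0.294  0.496 -0.175  0.897  0.     0.593] [540.74 229.69  67.02] [-6.6 -0.9 13.9] [-0.35  1.2   0.09] 162.8 18.95954100985338 depth est 18.79
```

Request:
carry_out(
  increments="0.3 0 1.2 0 0 0;0.3 0 1.6 0 0 2;0.3 0 1.7 0 0 9;0.3 0 1.8 0 0 16;0.2 0.1 1.9 0 0 23;0.2 0.1 2.05 0 0 30;0.2 0.2 2.15 0 0 37;0.1 0.2 2.25 0 0 44;0.1 0.3 2.35 0 0 51;0.1 0.3 2.45 0 0 58;0 0.3 2.6 0 0 65;0 0.4 2.7 0 0 72",
)

```text
time: 17.6
eef_pos: [541.2, 230.3, 65.9]
eef_rot: [[-0.009, 1.0, 0.004], [1.0, 0.009, 0.002], [0.002, 0.004, -1.0]]
contact_force: [-3.9, -1.0, 12.5]
grip_width: 19.1
```

```bash
python3 st.py;python3 snap.py w8;  python3 - <<'E'
from h import *
s=viewer.read_camera("scene");d=viewer.read_camera("side")
a=cv2.resize(s["img"][185:255,310:410],None,fx=4,fy=4);b=cv2.resize(d["img"][140:210,180:280],None,fx=4,fy=4)
cv2.imwrite("pics/c8.png",np.hstack([a,b]))
E
```

```text
[ 0.294  0.497 -0.176  0.893  0.     1.856] [541.17 230.3   65.9 ] [-3.9 -1.  12.5] [-0.27  1.02  0.05] 90.5 19.10400197513009 depth est 20.06
17.6 [ 0.294  0.497 -0.176  0.893  0.     1.856] [541.2 230.3  65.9] [[-0.0094, 0.9999, 0.004], [1.0, 0.0094, 0.0016], [0.0016, 0.004, -1.0]] [-3.93 -1.05 12.48] 19.10400197513009
```

View pics/c8.png

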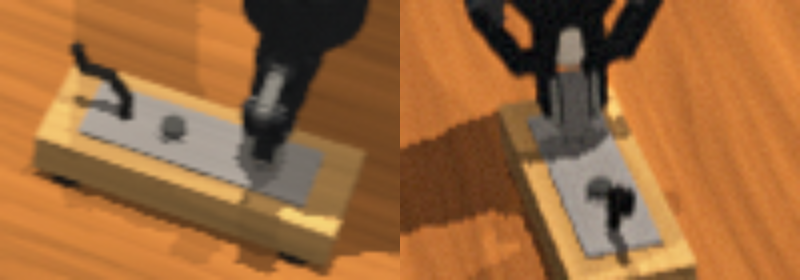

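View pics/w8.png

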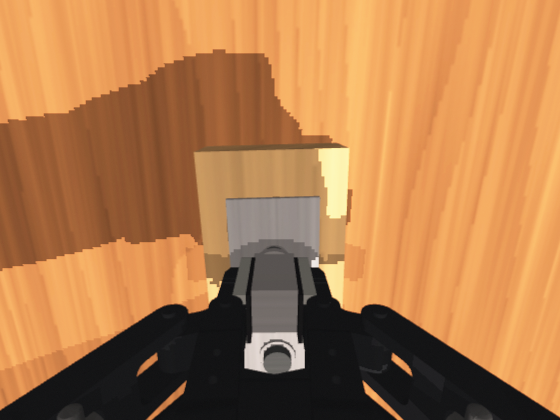

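The screw's collar is low over the plate, and the depth estimate is 20.1 mm. I'll ease the push off, open, and back up to check.

Request:
carry_out(
  increments="0 0 -0.6 0 0 0;0 0 -1.1 0 0 0;0 0 -1.1 0 0 0",
)

```text
time: 18.05
eef_pos: [541.2, 230.3, 67.0]
eef_rot: [[-0.014, 1.0, 0.004], [1.0, 0.014, 0.002], [0.002, 0.004, -1.0]]
contact_force: [-1.8, -0.9, 4.4]
grip_width: 18.6
```

Request:
carry_out(
  increments="0 0 0 0 0 0;0 0 0 0 0 0;0 0 0 0 0 0;0 0 0 0 0 0;0 0 0 0 0 0;0 0 0 0 0 0",
  gripper=50,
)

```text
time: 18.65
eef_pos: [541.2, 230.3, 66.9]
eef_rot: [[-0.014, 1.0, 0.004], [1.0, 0.014, 0.002], [0.002, 0.004, -1.0]]
contact_force: [-0.1, -0.4, -0.8]
grip_width: 49.6
```

Request:
carry_out(
  increments="0 0 -10 0 0 0;0 0 -30 0 0 0;0 0 -60 0 0 0;0 0 -90 0 0 0;0 0 -100 0 0 0;0 0 -100 0 0 0;0 0 -100 0 0 0",
)

```text
time: 19.35
eef_pos: [540.4, 230.0, 166.2]
eef_rot: [[-0.014, 1.0, 0.003], [1.0, 0.014, 0.001], [0.001, 0.003, -1.0]]
contact_force: [-0.4, 0.3, -0.2]
grip_width: 50.0
```

```bash
python3 snap.py w9; python3 - <<'E'
from h import *
import pickle
st,c=pickle.load(open("w9.pkl","rb"));P=pts(c,st);d=c["depth"]>0
r=np.hypot(P[...,0]-541.3,P[...,1]-229.7)
m=d&(r<22)&(P[...,2]>85)&(P[...,2]<115)
q=P[m];print("top",len(q),np.median(q,0).round(1),cv2.minAreaRect(q[:,:2].astype(np.float32)))
# plane fit to top
A=np.c_[q[:,:2]-q[:,:2].mean(0),np.ones(len(q))];k=np.linalg.lstsq(A,q[:,2],rcond=None)[0];print("tilt",np.hypot(k[0],k[1]))
b=c["img"].astype(int);sat=b.max(2)-b.min(2)
pl=d&(r>20)&(r<45)&(sat<25)&(abs(P[...,2]-47)<4);print("plate",pl.sum(),np.median(P[pl][:,2]))
s=viewer.read_camera("scene");dd=viewer.read_camera("side")
a=cv2.resize(s["img"][185:255,310:410],None,fx=4,fy=4);bb=cv2.resize(dd["img"][140:210,180:280],None,fx=4,fy=4)
cv2.imwrite("pics/c9.png",np.hstack([a,bb]))
E
```

```text
19.35 [ 0.294  0.423 -0.019  1.125  0.     1.851] [540.4 230.  166.2] [[-0.0141, 0.9999, 0.0033], [0.9999, 0.0141, 0.0014], [0.0014, 0.0033, -1.0]] [-0.38  0.32 -0.23] 50.008924969165164
top 883 [541.2 231.7  97.2] ((541.39599609375, 229.9730224609375), (19.721834182739258, 20.697330474853516), 0.5421275496482849)
tilt 0.18806604264795676
plate 2863 46.9172832156096
```

View pics/c9.png

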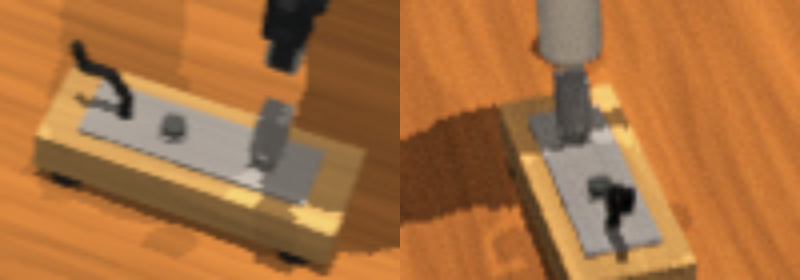

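View pics/w9.png

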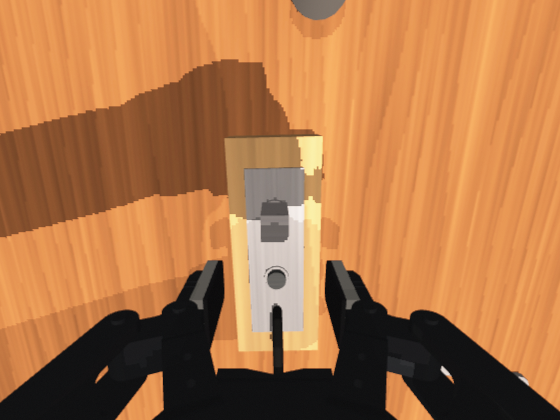

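```bash
python3 - <<'E'
from h import *
import pickle
st,c=pickle.load(open("w9.pkl","rb"));P=pts(c,st);d=c["depth"]>0
r=np.hypot(P[...,0]-541.3,P[...,1]-229.7)
m=(d&(r<16)&(P[...,2]>95.8)&(P[...,2]<101)).astype(np.uint8);m=cv2.erode(m,np.ones((3,3)))>0
q=P[m];A=np.c_[q[:,:2]-q[:,:2].mean(0),np.ones(len(q))];k=np.linalg.lstsq(A,q[:,2],rcond=None)[0];print(len(q),q.mean(0),"tilt",k)
m=d&(r<20)&(P[...,2]>60)&(P[...,2]<92);q=P[m]  # visible side face
for z in range(60,92,6):
    k=(q[:,2]>=z)&(q[:,2]<z+6);
    if k.sum():print(z,k.sum(),np.median(q[k],0).round(2))
c=viewer.read_camera("scene");R=pts(c)
for u,v in((169,170),(438,270)):print(R[v,u].round(1))
cv2.imwrite("pics/scene9.png",c["img"])
E
```

```text
553 [541.12629447 230.08526308  97.3075112 ] tilt [-1.56475209e-03  6.74366469e-03  9.73075112e+01]
60 62 [541.43 239.94  62.89]
66 52 [541.01 239.83  69.23]
72 57 [541.77 239.83  75.16]
78 55 [541.   239.82  80.82]
84 64 [541.71 239.71  87.05]
90 23 [540.25 239.85  90.92]
[ 580.7 -440.     3.4]
[597.4 415.   29.1]
```

View pics/scene9.png

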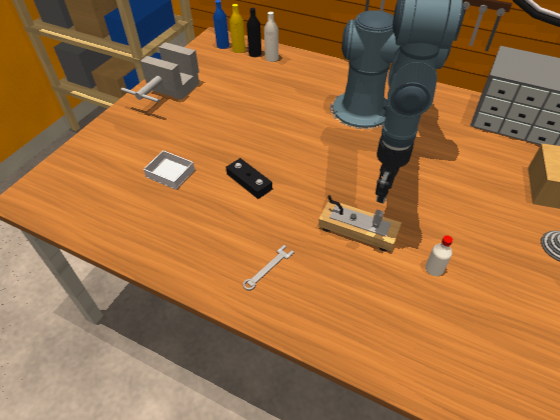

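The screw stands upright (tilt under 0.01 rad) with its head top 50.3 mm above the plate, so the tip is about 19.7 mm deep and the collar about 11.3 mm up. The scene view shows the bottle, tin and spanner where they started. I'm handing the job in.

```bash
python3 -c "
from rig import robot
print(robot.sign_off())"
```

```text
the job is handed in; nothing more can be done
None
```

I moved the coach screw from the holder to the pilot hole and drove it in with four clockwise strokes, about 270° in all. I then let go, backed the hand about 100 mm away, and handed the job in at about 19 s of robot time. No verdict is reported.

- **Bottom and push:** I felt the bottom about 15.3 mm below the mouth. The wrist force read 11–14 N at the end of each stroke. I aimed for about 17 N within the strokes, but nothing was recorded mid-stroke, so I did not see the actual peak.
- **Depth:** After release the head top stood 50.3 mm above the plate, so the tip is about 19.7 mm deep and the collar about 11.3 mm up. The force-corrected arm position before release gave 20.1 mm, and the felt bottom plus the turning gave 19.8 mm. If the hole had bottomed at its shallowest (14 mm), it would still be about 18.5 mm deep.
- **Position:** The screw tilts less than 0.01 rad, and its head is within about 0.5 mm of the measured hole. The two wrist views of the hole differed by 1.8 mm in x, and I used that as camera bias when placing the screw.
- **Bystanders:** The bottle, tin and spanner look unmoved in the scene image. I did not re-measure the spanner.
- **Side force:** A sideways force of up to 6.6 N appeared during the strokes. I eased it with small shifts, and it was gone after release.

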